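# Load two sample racks into a spring magazine

### The job

Load the two sample racks from the sloping feeder into the spring magazine: the red rack first, pushed down level on the blue spring platform until both green catches snap out over it, then the yellow rack on top of it in the same way. At the end let go, with both racks lying level in the magazine and held down by the catches. Never tip a rack over, and leave the carton, bottle and stop box where they are.

Things in the scene. Friction and masses are not known exactly. Their poses are not given: they have to be found in the camera images.
- red_rack_centre (a point): Centre of the red rack, a rigid block 120 (own x) x 60 (own y) x 36 mm (own z, up), red with white wells on top, 0.15 to 0.26 kg. At the start it lies with its length up the feeder's 30 degree slope (so its z leans 30 degrees), its low end against the orange stop. Take it across its 60 mm width, tool square to the slope. Either way round fits the magazine.
- yellow_rack_centre (a point): Centre of the yellow rack: the same as the red one but yellow. It lies beside the red one on the feeder (which is on which side varies), centres 120 to 140 mm apart.
- feeder: Fixed sloping tray, white, 150 mm along the slope, 270 mm wide (own y). Origin on the table under its middle; own x points up-slope (level), roughly to the robot's left. The slope rises 30 degrees; its upper face is 62 mm above the table at mid-length, about 25 to 100 mm at the ends. Orange stop lip 12 mm high along the low edge; no side lips.
- magazine: Fixed spring magazine; origin on the table under its centre, own x along the rack's length (roughly to the robot's left), z up. Four aluminium corner guides, 114 mm high, leave a well 126 x 64 mm; they flare outward above, to 130 mm. The long sides are open over the middle 92 mm for fingers, down to the base plate (10 mm thick, 110 mm wide). Black catch housings, 124 mm high, stand at both ends.
- magazine_mouth (a point): Point on the magazine's axis at the height of the catches' flat undersides, 110 mm above the table; axes as the magazine's. The top rack is held with its top against them, its centre 18 mm below this point; a rack beneath it has its centre 54 mm below. Push 5 to 10 mm lower than that so that the catches snap fully out; the spring then lifts the rack against them.
- platform (a joint): How far the blue spring platform (116 x 56 mm) has sunk, m: 0 empty (top 2 mm below the catches' undersides), 0.034 with one rack held, 0.070 with two, 0.085 end of travel. Spring: about 5 N at 0, plus 70 N/m; pushing a rack past the catches takes 6 to 15 N, briefly up to 25. It springs back up if the catches are not over the rack.
- catch_right (a joint): Travel of the green spring catch at the magazine's own -x end (right as the robot sees it), m: 0 = out, its nose 6 mm over the rack's end; 0.003 to 0.009 while a passing rack pushes it back; 0.012 at most. The nose has a ramp on top, about 20 mm high, so a rack pushed down opens it; its flat underside then holds the rack down.
- catch_left (a joint): The same for the catch at the magazine's own +x end (left).
- carton: Bystander: closed cardboard carton 150 x 200 x 70 mm. Origin at the centre of its underside.
- reagent: Bystander: amber bottle, 64 mm across, 120 mm high. Origin at the centre of its underside.
- stop_box: Bystander: yellow box 70 x 70 x 50 mm with a red mushroom button, 72 mm high in all. Origin at the centre of its underside.
Things that resemble listed ones, but are neither listed nor needed, are in the scene too. Leave any grey look-alike of the part that bears yellow_rack_centre alone. Of the things shaped like the part that bears red_rack_centre, the red one is meant.

How it is judged:
By the outcome, as a careful person would: the job done as asked, in the order asked, and still so for the second after the job is handed in, with the robot touching nothing.
It also fails if it takes over 64 s, if anything falls off the work surface, if the arm or the gripper's body presses on something with over 40 N, if the wrist force passes 120 N, or if a joint passes its speed limit or range.

### The arm

A 6-joint arm with a two-finger parallel gripper is mounted at the origin on the work surface. World frame = base frame: x ahead of the robot, y to its left, z up, the work surface at z = 0. Lengths are in m, angles in rad, forces in N, time in s.
With the tool pointing down it reaches from about 0.35 to 0.775 m from the base axis. Payload 5.5 kg.
Tool frame: the origin (TCP) lies between the finger pads; the fingertips stand 8 mm ahead of it and the grasp point (between the pads) lies 11 mm behind it; z points along the fingers, y is the line along which they close (so a half turn about z gives the same grasp; the last joint's range is limited). The gripper opens to 85 mm and grips with 20 to 120 N. Pads are 22 mm wide; open, the fingers measure 114 mm over their backs; the gripper's body (76 mm by 85 mm) begins 54 mm behind the grasp point. The pads swing forward as they close: fully open they stand 13 mm farther back than shut.
Start: joints at [-1.292, 0.313, 0.046, 1.304, 0, 1.431], TCP at [0.234, -0.525, 0.207] pointing down, gripper open.
Joint ranges: [-2.76, 2.76], [-0.86, 1.69], [-1.03, 1.26], [-2.2, 2.34], [-1.47, 1.5], [-3.14, 3.14]. Speed limits (rad/s): [2.57, 2.57, 3.14, 3.14, 3.14, 3.14].

### API

Orientations are given as a unit quaternion [w, x, y, z].
In Python, from workcell import status, vision, job gives the robot as it stands. The module is installed in compiled form; this text tells all that it offers.
- The arm moves only by the tool apply_moves, never from a script. Its argument "moves" is one flat list of numbers, 6 for each row, row after row: the shift along the world's x, y, z in units of 25 mm (1.0 is 25 mm), then the turn, a rotation vector about the world's x, y, z in rad. In form: [x, y, z, rx, ry, rz, x, y, z, rx, ry, rz, ...]. A call has 1 to 20 rows; each row is the pose to reach, as a shift and turn from the pose commanded when the call began; what a row does not reach only later rows make up. A row lasts 1/12 s, in which the tool goes at most 41.7 mm and 7.16 degrees, less where a joint would pass 70% of its speed; a pose out of reach is approached as far as the arm can. A call with a gripper value outside its range is refused whole. "claw" is the opening in per cent of the stroke, from 0 (shut) to 100 (fully open), set as the call begins (left out, the last holds). The fingers move at their own pace and stop on an object; "newtons" is the grip in N (left out, the last holds). Time passes only in rows, so rows that repeat a pose let the fingers close. It gives the time, the measured TCP pose, the force, the opening and the grip force at its end, in the units of the state.
- status.get_state(): the state, without advancing time (a new reading comes with each control period).
- vision.read_camera(name): name is "side" or "top"; returns a dict with "image" (384x512x3 uint8, blue, green, red), "camera_matrix" (3x3 intrinsics, pixels), "camera_from_world" (4x4, takes a point from world to camera coordinates). Camera axes: x right, y down, z forward; pixel columns grow to the right and rows downward; lengths in m; the calibration is good to about 2 mm. A picture is of the moment at which its call begins. There is no depth.
- job.hand_in(): hands the job in; it is judged then, once.
The state is a dict: "clock": time; "joint_pos": joint angles; "qvel": joint speeds; "tau": joint torques, N m; "tcp_pos": TCP position; "orientation": TCP orientation; "wrist_force": force on the tool from outside, world axes, zero at the start; "ft_torque": the same for the moment, N m; "finger_gap": finger opening in m; "grip_force": force on a finger pad.
Only numpy, scipy, OpenCV 4.12 (cv2) and the standard library are available. Lean on these libraries where they do the work, as an engineer would, in place of code of your own. Each camera call takes 0.05 s, during which the arm holds its last target. There are 200 camera calls.

## Working session

There is one attempt and no reset: what is moved stays moved. The work goes in short steps, Python scripts to look and compute and a tool call to move; the robot and the scene stay as the last step left them, time stands still between calls to the robot, and variables do not carry over. Pictures are saved under pics/ and viewed, at most 10 in all, crops included, and the job is handed in when it is done.

Besides the shell and the picture viewer there is one more tool, called after "Emit:" as name(argument=value, ...), one argument or row to a line, values as JSON. apply_moves: Moves the arm, as the interface text tells. Its arguments: {"type":"object","properties":{"moves":{"type":"array","items":{"type":"number"}},"claw":{"type":"number"},"newtons":{"type":"number"}},"required":["moves"]}

```bash
mkdir -p pics; cat > h.py <<'E'
import numpy as np, cv2
from workcell import status, vision, job
def snap(name,fn,crop=None,s=1):
    c=vision.read_camera(name); im=c["image"]
    np.savez(f"{name}.npz",K=c["camera_matrix"],T=c["camera_from_world"],im=im)
    if crop: x0,y0,x1,y1=crop; im=im[y0:y1,x0:x1]
    if s!=1: im=cv2.resize(im,None,fx=s,fy=s,interpolation=cv2.INTER_CUBIC)
    cv2.imwrite("pics/"+fn,im)
def cam(name):
    d=np.load(f"{name}.npz"); return d["K"],d["T"],d["im"]
def onz(name,uv,z):
    K,T,_=cam(name); d=T[:3,:3].T@np.linalg.solve(K,[*uv,1]); o=-T[:3,:3].T@T[:3,3]
    return o+d*(z-o[2])/d[2]
def proj(name,p):
    K,T,_=cam(name); q=T[:3,:3]@np.asarray(p,float)+T[:3,3]; q=K@q; return q[:2]/q[2]
E
python3 - <<'E'
from h import *
snap("top","t0.png",s=1.5); snap("side","s0.png",s=1.5)
for n in("top","side"):
    K,T,_=cam(n); print(n,K[0,0],(-T[:3,:3].T@T[:3,3]).round(3), T[:3,:3].round(2).tolist())
s=status.get_state(); print(s)
E
```

```text
top 382.29720076088023 [0.47  0.016 1.261] [[0.0, -1.0, 0.01], [-1.0, -0.0, -0.04], [0.04, -0.01, -1.0]]
side 477.32947196602555 [-0.644  0.806  1.039] [[-0.56, -0.83, -0.01], [-0.46, 0.32, -0.83], [0.69, -0.46, -0.56]]
{'clock': 0.1, 'joint_pos': array([-1.29159608e+00,  3.13947811e-01,  4.50915991e-02,  1.30361304e+00,
       -1.80442064e-05,  1.43118024e+00]), 'qvel': array([ 2.13685144e-03, -3.00591835e-03,  1.41936368e-03, -8.22162690e-05,
        2.69183271e-04,  1.30341886e-03]), 'tau': array([ 2.29976635e-03, -4.81724381e+01,  2.99245065e+01,  1.27401479e-02,
       -1.54437439e-04, -2.22276401e-05]), 'tcp_pos': array([ 0.23367838, -0.52482637,  0.20658487]), 'orientation': array([-8.33799314e-04,  9.78153774e-01,  2.07880964e-01, -6.73313752e-05]), 'wrist_force': array([-0.35107634, -0.07676587,  0.50762529]), 'ft_torque': array([-0.0284114 , -0.02658473,  0.02934399]), 'grip_force': 0.0, 'finger_gap': 0.08508779094132987}
```

View pics/t0.png

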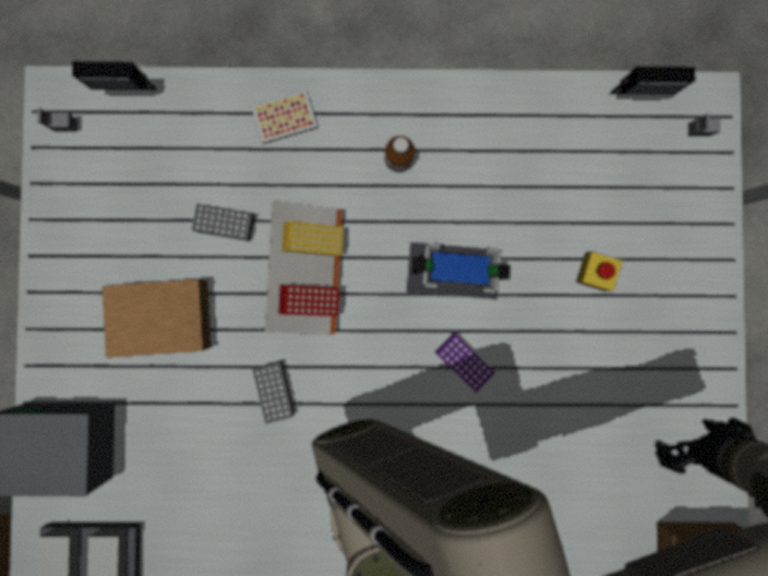

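View pics/s0.png

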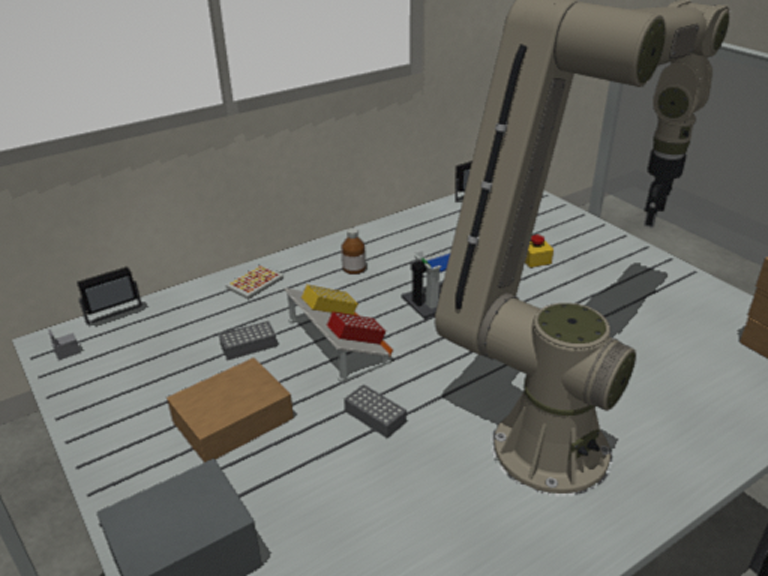

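The top view shows the red rack at about (310,300), the yellow rack at (313,238) and the magazine at (461,268). The grey look-alikes at (222,221) and (273,391) and the purple one at (465,361) lie on the table. Red and yellow are the two on the white feeder, so they are the ones meant. I'll confirm in an enlarged crop.

```bash
python3 - <<'E'
from h import *
snap("top","t1.png",(170,125,350,230),4.4); snap("side","s1.png",(180,150,320,250),5)
E
```

```text
(no output)
```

View pics/t1.png

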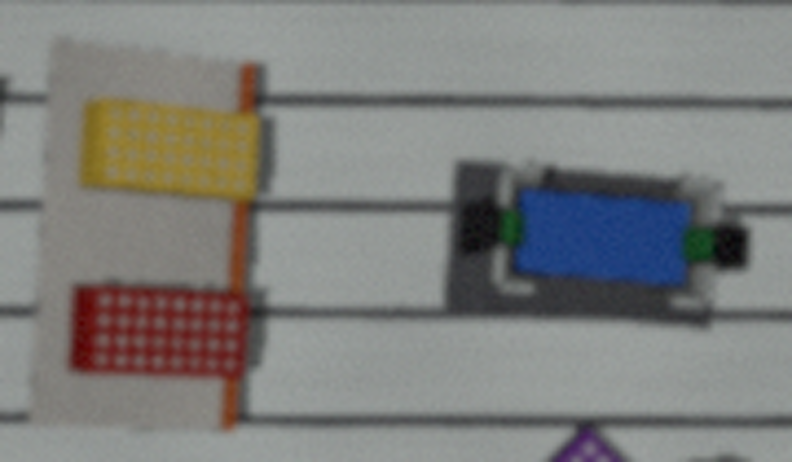

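View pics/s1.png

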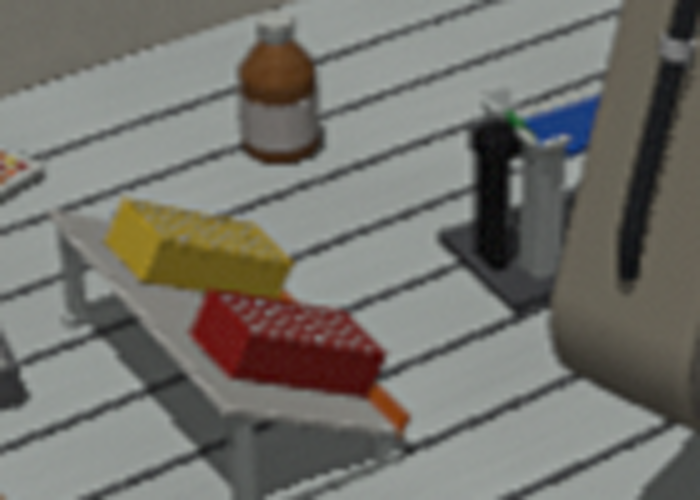

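Confirmed: the red and yellow racks are on the white feeder, with their low ends at the orange stop. The magazine has a blue platform and green catches. Next I fit poses.

```bash
cat > fit.py <<'E'
from h import *
from scipy.optimize import minimize
from scipy.spatial.transform import Rotation as R
def mask(n,col):
    h=cv2.cvtColor(cv2.GaussianBlur(cam(n)[2],(3,3),0),cv2.COLOR_BGR2HSV).astype(int); H,S,V=h[...,0],h[...,1],h[...,2]
    return {"red":((H<5)|(H>172))&(S>130)&(V>60),"yellow":(H>20)&(H<34)&(S>110),"blue":(H>100)&(H<125)&(S>130)}[col]
def clean(m,near):
    n,l,st,c=cv2.connectedComponentsWithStats(m.astype(np.uint8)); 
    i=1+np.argmin(np.hypot(*(c[1:]-near).T)+1000*(st[1:,4]<60)); return (l==i).astype(float),st[i]
def fit(views,box,p0,pose):
    C=np.array([[a,b,c] for a in(-1,1) for b in(-1,1) for c in(-1,1)])*np.array(box)/2
    def cost(p):
        Rm,t=pose(p); W=C@Rm.T+t; e=0
        for n,m in views:
            P=np.array([proj(n,w) for w in W]); z=np.zeros((384*2,512*2),np.uint8)
            cv2.fillConvexPoly(z,np.round(cv2.convexHull(((P+.5)*2*16-8).astype(np.float32))).astype(np.int32),255,cv2.LINE_AA,4)
            e+=np.abs(cv2.resize(z,(512,384),interpolation=cv2.INTER_AREA)/255.-m).sum()/m.sum()
        return e
    s=np.vstack([p0]+[np.array(p0)+np.eye(len(p0))[i]*[.012,.012,.1,.01][i] for i in range(len(p0))])
    r=minimize(cost,p0,method="Nelder-Mead",options=dict(initial_simplex=s,xatol=1e-4,fatol=1e-4,maxiter=400)); return r.x,r.fun
E
python3 - <<'E'
from fit import *
rackpose=lambda p:((R.from_euler("z",p[2])*R.from_euler("y",-np.pi/6)).as_matrix(),np.array([p[0],p[1],p[3]]))
for col,t,s in(("red",(207,200),(237,217)),("yellow",(209,159),(219,199))):
    mt,a=clean(mask("top",col),t); ms,b=clean(mask("side",col),s); print(a,b)
    g=onz("top",t,.075)
    for v in([("top",mt)],[("top",mt),("side",ms)]):
        print(col,[x.round(4) for x in np.array(fit(v,(.12,.06,.036),[g[0],g[1],1.57,.072],rackpose),object)])
mb,a=clean(mask("top","blue"),(307,179)); print(a); g=onz("top",(307,179),.108)
for L in(.116,.112): print(fit([("top",mb)],(L,.056,.0004),[g[0],g[1],1.57],lambda p:(R.from_euler("z",p[2]).as_matrix(),np.array([p[0],p[1],.108]))))
f=lambda u,v:(170+u/4.4-.4,125+v/4.4-.4)
F=[onz("top",f(*q),z)[:2].round(4) for q,z in(((55,38),.0995),((30,423),.0995),((258,63),.037),((232,428),.037))]; print(F)
print([onz("top",f(*q),z)[:2].round(4) for q,z in(((480,225),.124),((730,245),.124),((510,228),.11),((700,243),.11))])
E
```

```text
[194 192  33  19 187] [219 209  37  20 364]
red [array([ 0.5171,  0.3854,  4.7949, -3.5426]), np.float64(0.9501)]
red [array([0.4642, 0.1518, 1.6067, 0.0666]), np.float64(4.1647)]
[189 148  40  22 740] [201 190  37  19 450]
yellow [array([6.0040e-01, 1.5400e-01, 1.5264e+00, 1.2000e-03]), np.float64(0.0827)]
yellow [array([0.5932, 0.1464, 1.5935, 0.0704]), np.float64(0.3935)]
[287 168  40  22 728]
(array([ 0.53136038, -0.15392865,  1.48707756]), np.float64(0.0626750700280112))
(array([ 0.53136428, -0.15394742,  1.48550008]), np.float64(0.05904438698556345))
[array([0.6681, 0.2245]), array([0.4019, 0.2386]), array([0.6613, 0.0874]), array([0.3952, 0.1044])]
[array([ 0.5383, -0.0687]), array([ 0.5255, -0.2383]), array([ 0.5371, -0.0904]), array([ 0.5275, -0.2208])]
```

```bash
cat >> fit.py <<'E'
rackpose=lambda p:((R.from_euler("z",p[2])*R.from_euler("y",-np.pi/6)).as_matrix(),np.array([p[0],p[1],p[3]]))
def hullmask(n,col,near,rad=32):
    m=mask(n,col); yy,xx=np.nonzero(m); k=(np.hypot(xx-near[0],yy-near[1])<rad)
    z=np.zeros(m.shape,np.uint8); p=np.c_[xx[k],yy[k]].astype(np.int32)
    q=np.zeros_like(z); q[p[:,1],p[:,0]]=1; q=cv2.morphologyEx(q,cv2.MORPH_CLOSE,np.ones((5,5))); q=cv2.morphologyEx(q,cv2.MORPH_OPEN,np.ones((3,3)))
    cs=max(cv2.findContours(q,0,2)[0],key=cv2.contourArea); cv2.fillPoly(z,[cv2.convexHull(cs)],1); return z.astype(float)
E
python3 - <<'E'
from fit import *
for col,t,s in(("red",(207,200),(237,217)),("yellow",(209,159),(219,199))):
    mt=hullmask("top",col,t); ms=hullmask("side",col,s); g=onz("top",t,.072)
    print(col,mt.sum(),ms.sum())
    print(fit([("top",mt),("side",ms)],(.12,.06,.036),[g[0],g[1],1.515,.072],rackpose))
    f3=lambda p:rackpose([p[0],p[1],p[2],.0715])
    print(fit([("top",mt)],(.12,.06,.036),[g[0],g[1],1.515],f3))
    print(fit([("side",ms)],(.12,.06,.036),[g[0],g[1],1.515],f3))
E
```

```text
red 724.0 460.0
(array([0.46326474, 0.15343932, 1.59692252, 0.07159696]), np.float64(0.5081332749289964))
(array([0.46504156, 0.15215383, 1.51150287]), np.float64(0.1513649658758531))
(array([0.46647911, 0.15322855, 1.74926603]), np.float64(0.2821483375959079))
yellow 786.0 473.0
(array([0.59342856, 0.14625046, 1.59048841, 0.07088171]), np.float64(0.2743689967204759))
(array([0.59338464, 0.14608464, 1.53535768]), np.float64(0.09020605697749838))
(array([0.59599845, 0.14756593, 1.76164049]), np.float64(0.10584918957011981))
```

```bash
cat > plan.py <<'E'
from h import *
from scipy.spatial.transform import Rotation as R
def Rt(yaw,tilt=0):
    u=np.array([np.cos(yaw),np.sin(yaw),0]); z=np.array([0,0,1.]); U=u*np.cos(tilt)+z*np.sin(tilt); N=z*np.cos(tilt)-u*np.sin(tilt)
    return np.c_[U,np.cross(U,N),-N]
def to(p,Rg,lbl=""):
    s=status.get_state(); w,x,y,z=s["orientation"]; R0=R.from_quat([x,y,z,w])
    print(lbl,((np.array(p)-s["tcp_pos"])/.025).round(3),(R.from_matrix(Rg)*R0.inv()).as_rotvec().round(4))
E
python3 - <<'E'
from plan import *
t=np.pi/6;Rg=Rt(1.515,t);N=-Rg[:,2];c=np.array([.465,.1525,.0725])
to([.45,-.2,.30],Rt(1.2),"via"); to(c+.13*N,Rg,"hi"); to(c+.064*N,Rg,"pre"); to(c-.006*N,Rg,"grasp")
E
```

```text
via [ 8.651 13.     3.727] [-1.000e-03 -7.000e-04  7.812e-01]
hi [ 9.106 24.504 -0.87 ] [ 0.4521 -0.3133  1.0698]
pre [ 9.179 25.822 -3.156] [ 0.4521 -0.3133  1.0698]
grasp [ 9.257 27.219 -5.581] [ 0.4521 -0.3133  1.0698]
```

Emit:
apply_moves(
  moves=[8.65,13,3.75,0,0,0.78,8.65,13,3.75,0,0,0.78,8.65,13,3.75,0,0,0.78,8.65,13,3.75,0,0,0.78,8.65,13,3.75,0,0,0.78,8.65,13,3.75,0,0,0.78,8.65,13,3.75,0,0,0.78,8.65,13,3.75,0,0,0.78,8.65,13,3.75,0,0,0.78,9.1,24.5,-0.87,0.452,-0.313,1.07,9.1,24.5,-0.87,0.452,-0.313,1.07,9.1,24.5,-0.87,0.452,-0.313,1.07,9.1,24.5,-0.87,0.452,-0.313,1.07,9.1,24.5,-0.87,0.452,-0.313,1.07,9.1,24.5,-0.87,0.452,-0.313,1.07,9.1,24.5,-0.87,0.452,-0.313,1.07,9.1,24.5,-0.87,0.452,-0.313,1.07,9.1,24.5,-0.87,0.452,-0.313,1.07,9.1,24.5,-0.87,0.452,-0.313,1.07,9.1,24.5,-0.87,0.452,-0.313,1.07],
  claw=100,
  newtons=60,
)

```text
clock: 1.87
tcp_pos: [0.4613, 0.0872, 0.1858]
orientation: [-0.177, 0.702, 0.664, 0.188]
wrist_force: [0.2, -0.6, 0.1]
finger_gap: 0.0853
grip_force: 0.0
```

```bash
python3 - <<'E'
from plan import *
s=status.get_state(); print(s["clock"],s["tcp_pos"],s["joint_pos"].round(2))
t=np.pi/6;Rg=Rt(1.515,t);N=-Rg[:,2];c=np.array([.465,.1525,.0725])
to(c+.064*N,Rg,"pre"); to(c-.006*N,Rg,"grasp")
snap("side","s2.png",(150,130,350,280),4)
E
```

```text
1.8667 [0.46128705 0.08724439 0.18581421] [-0.34  0.16 -0.32  1.25  0.5   1.25]
pre [ 0.077  1.332 -2.316] [ 0.0009  0.0011 -0.0007]
grasp [ 0.155  2.73  -4.74 ] [ 0.0009  0.0011 -0.0007]
```

View pics/s2.png

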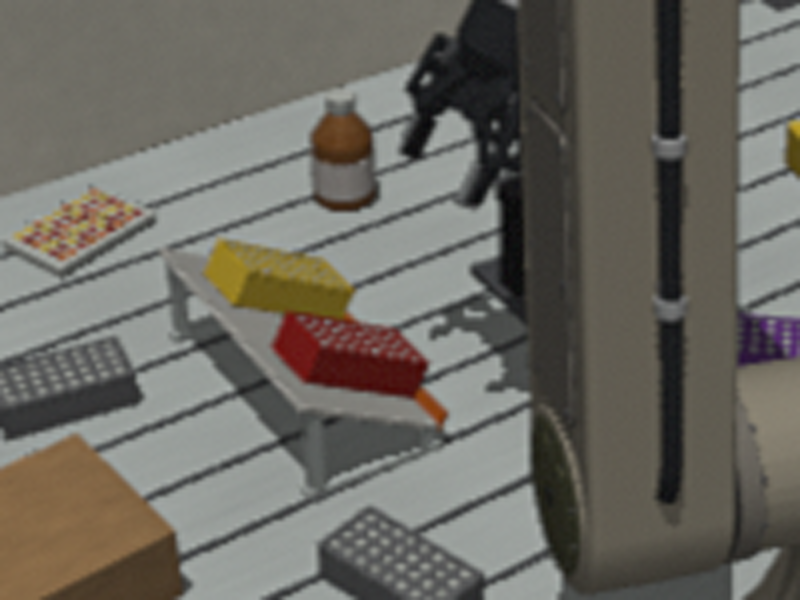

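The side view shows the gripper open at about crop (440,150) and both racks undisturbed on the feeder. A quick reprojection check follows before the grasp.

```bash
python3 - <<'E'
from fit import *
f=lambda p:((proj("side",p)-[150,130])*4).round(0)
print("tcp",f(status.get_state()["tcp_pos"]))
for c in([.465,.1525,.0725],[.5935,.146,.0725]):
    Rm,t=rackpose([c[0],c[1],1.515,c[2]])
    for k in((-1,1,1),(-1,-1,1),(1,1,1),(1,-1,1),(-1,1,-1),(1,1,-1)): print(k,f(Rm@(np.array(k)*[.06,.03,.018])+t),end=" ")
    print()
E
```

```text
tcp [416. 217.]
(-1, 1, 1) [432. 362.] (-1, -1, 1) [396. 326.] (1, 1, 1) [320. 344.] (1, -1, 1) [286. 307.] (-1, 1, -1) [414. 398.] (1, 1, -1) [302. 381.] 
(-1, 1, 1) [357. 288.] (-1, -1, 1) [326. 256.] (1, 1, 1) [249. 267.] (1, -1, 1) [218. 234.] (-1, 1, -1) [341. 322.] (1, 1, -1) [232. 303.]
```

Emit:
apply_moves(
  moves=[0.08,1.33,-2.32,0,0,0,0.08,1.33,-2.32,0,0,0,0.08,1.33,-2.32,0,0,0,0.08,1.33,-2.32,0,0,0,0.08,1.33,-2.32,0,0,0],
)

```text
clock: 2.33
tcp_pos: [0.4644, 0.1191, 0.1287]
orientation: [-0.177, 0.702, 0.663, 0.189]
wrist_force: [-0.4, -0.6, 0.2]
finger_gap: 0.0856
grip_force: 0.0
```

```bash
python3 - <<'E'
from plan import *
snap("side","s3.png",(195,140,295,240),6)
s=status.get_state(); print(s["tcp_pos"],abs(s["qvel"]).max())
f=lambda p:((proj("side",p)-[195,140])*6).round(0)
Rg=Rt(1.515,np.pi/6)
for a in(-.03,-.011,0,.008): print(a,[f(s["tcp_pos"]+Rg@[0,y,a]) for y in(-.0425,0,.0425)])
t=np.pi/6;N=-Rg[:,2];c=np.array([.465,.1525,.0725])
to(c-.006*N,Rg,"grasp")
E
```

```text
[0.46480558 0.11900432 0.12904225] 0.005961864026585682
-0.03 [array([366., 357.]), array([326., 320.]), array([289., 284.])]
-0.011 [array([351., 388.]), array([312., 350.]), array([275., 314.])]
0 [array([343., 405.]), array([304., 367.]), array([267., 330.])]
0.008 [array([337., 418.]), array([298., 379.]), array([261., 343.])]
grasp [ 0.014  1.46  -2.47 ] [0.0011 0.0032 0.002 ]
```

View pics/s3.png

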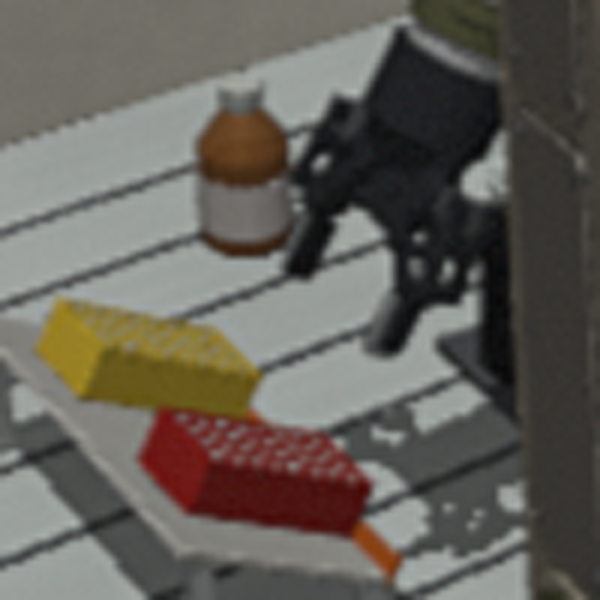

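The fingertips appear at crop (300,272) and (385,350), about 30 mm farther back than the model predicts. I'll check against the start pictures and the top camera before descending.

```bash
python3 - <<'E'
from plan import *
p0=np.array([.234,-.525,.207]); z=np.array([0,0,1])
for h in(-.005,.0,.065,.11): print("start",h,(proj("side",p0+h*z)*1.5+.25).round(),(proj("top",p0+h*z)*1.5+.25).round())
yy=np.array([.407,-.913,0])*.05
print([(proj("top",p0+k*yy)*1.5).round() for k in(-1,1)],[(proj("side",p0+k*yy)*1.5).round() for k in(-1,1)])
a=cv2.imread("pics/s0.png")[150:250,600:740]; b=cv2.imread("pics/t0.png")[400:520,630:768]
snap("top","tmp.png",(170,125,350,230),4)
c=cv2.imread("pics/tmp.png")
A=cv2.resize(a,(420,300)); B=cv2.resize(b,(345,300)); o=np.zeros((600,770,3),np.uint8); o[:300,:420]=A; o[:300,420:765]=B; C=cv2.resize(c,(514,300)); o[300:,:514]=C
cv2.imwrite("pics/m1.png",o)
s=status.get_state(); Rg=Rt(1.515,np.pi/6)
g=514/720
for a in(-.065,-.011,0,): print(a,[((proj("top",s["tcp_pos"]+Rg@[0,y,a])-[170,125])*4*g+[0,300]).round(0) for y in(-.0425,0,.0425)])
E
```

```text
start -0.005 [651. 233.] [669. 428.]
start 0.0 [651. 231.] [671. 429.]
start 0.065 [656. 206.] [690. 437.]
start 0.11 [660. 188.] [705. 444.]
[array([646., 440.]), array([695., 417.])] [array([645., 240.]), array([656., 222.])]
-0.065 [array([154., 560.]), array([157., 517.]), array([160., 474.])]
-0.011 [array([131., 556.]), array([134., 515.]), array([136., 474.])]
0 [array([127., 556.]), array([129., 514.]), array([132., 474.])]
```

View pics/m1.png

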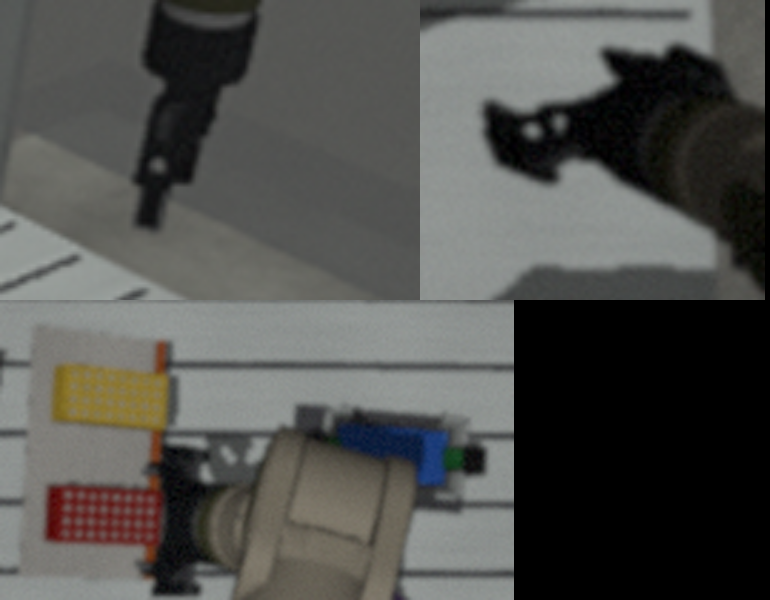

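Both cameras put the open gripper roughly 30 mm higher along the tool axis than modelled. I'll descend to the planned grasp height, which is safe in either case, and look again.

Emit:
apply_moves(
  moves=[0,0.5,-0.87,0,0,0,0,1,-1.7,0,0,0,0,1.44,-2.46,0,0,0,0,1.44,-2.46,0,0,0,0,1.44,-2.46,0,0,0,0,1.44,-2.46,0,0,0],
)

```text
clock: 2.93
tcp_pos: [0.4646, 0.1556, 0.0675]
orientation: [-0.177, 0.702, 0.664, 0.189]
wrist_force: [-0.2, 0.7, -0.1]
finger_gap: 0.0857
grip_force: 0.0
```

```bash
python3 - <<'E'
from plan import *
snap("side","s4.png",(205,170,285,230),5); snap("top","t4.png",(180,125,260,220),5)
s=status.get_state(); print(s["tcp_pos"],s["wrist_force"])
a=cv2.imread("pics/s4.png");b=cv2.imread("pics/t4.png");o=np.zeros((475,800,3),np.uint8);o[:300,:400]=a;o[:,400:]=b;cv2.imwrite("pics/m2.png",o)
Rg=Rt(1.515,np.pi/6)
for a in(-.035,-.011,0,.008): print(a,[((proj("side",s["tcp_pos"]+Rg@[0,y,a])-[205,170])*5).round(0) for y in(-.05,0,.05)],[((proj("top",s["tcp_pos"]+Rg@[0,y,a])-[180,125])*5+[400,0]).round(0) for y in(-.05,0,.05)])
E
```

```text
[0.46490221 0.15551905 0.06761113] [ 0.25174321  0.23620638 -0.03677776]
-0.035 [array([219., 242.]), array([181., 204.]), array([146., 167.])] [array([544., 459.]), array([550., 377.]), array([555., 295.])]
-0.011 [array([204., 273.]), array([167., 234.]), array([132., 197.])] [array([529., 456.]), array([534., 375.]), array([539., 295.])]
0 [array([197., 287.]), array([160., 248.]), array([125., 211.])] [array([522., 455.]), array([527., 375.]), array([532., 295.])]
0.008 [array([192., 298.]), array([155., 259.]), array([121., 221.])] [array([516., 454.]), array([522., 374.]), array([527., 295.])]
```

View pics/m2.png

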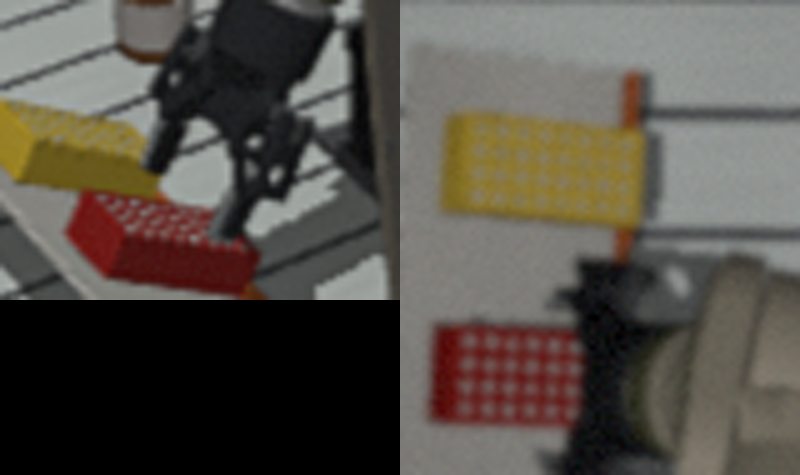

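Side crop: the near tip is at (222,240) and the far tip at (155,170), matching points 33–35 mm behind the reported TCP. So the tips are still about 11 mm above the rack's top, and the tool has to go about 32 mm further, watching the force.

Emit:
apply_moves(
  moves=[0.02,0.2,-0.35,0,0,0,0.02,0.4,-0.7,0,0,0,0.03,0.5,-0.87,0,0,0,0.03,0.5,-0.87,0,0,0,0.03,0.5,-0.87,0,0,0],
)

```text
clock: 3.45
tcp_pos: [0.4644, 0.1687, 0.0449]
orientation: [-0.177, 0.702, 0.664, 0.188]
wrist_force: [-0.7, -0.2, -0.8]
finger_gap: 0.085
grip_force: 0.0
```

Emit:
apply_moves(
  moves=[0,0.05,-0.09,0,0,0,0.01,0.1,-0.17,0,0,0,0.01,0.14,-0.24,0,0,0,0.01,0.14,-0.24,0,0,0],
)

```text
clock: 3.78
tcp_pos: [0.4642, 0.1725, 0.0382]
orientation: [-0.177, 0.702, 0.664, 0.188]
wrist_force: [0.4, -0.2, 0.2]
finger_gap: 0.085
grip_force: 0.0
```

```bash
python3 - <<'E'
from plan import *
snap("side","s5.png",(205,160,285,230),5); snap("top","t5.png",(180,125,260,220),5)
s=status.get_state(); print(s["tcp_pos"],s["wrist_force"])
a=cv2.imread("pics/s5.png");b=cv2.imread("pics/t5.png");o=np.zeros((475,800,3),np.uint8);o[:350,:400]=a;o[:,400:]=b;cv2.imwrite("pics/m3.png",o)
E
```

```text
[0.46424078 0.17246129 0.03840338] [-0.15374635 -0.40102103  0.12473416]
```

View pics/m3.png

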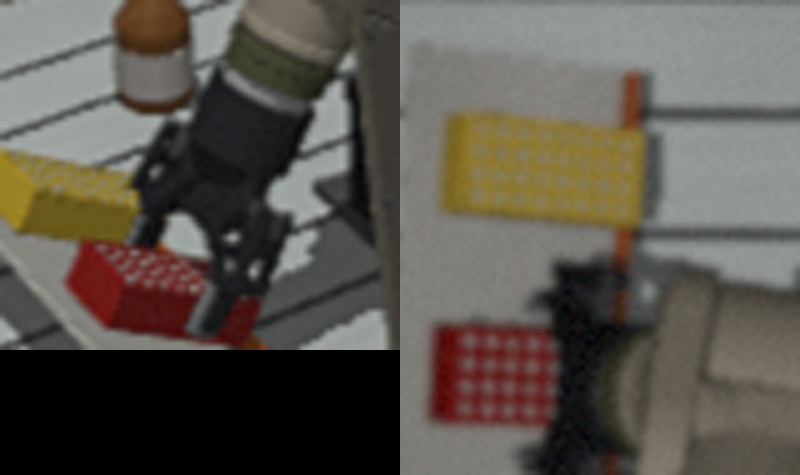

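The fingers now straddle the red rack: the near tip is at (210,335) on its side face, and both are near mid-length in the top view. No contact force. Closing.

Emit:
apply_moves(
  moves=[0,0,0,0,0,0,0,0,0,0,0,0,0,0,0,0,0,0,0,0,0,0,0,0,0,0,0,0,0,0,0,0,0,0,0,0,0,0,0,0,0,0,0,0,0,0,0,0,0,0,0,0,0,0,0,0,0,0,0,0],
  claw=0,
  newtons=80,
)

```text
clock: 4.72
tcp_pos: [0.4649, 0.172, 0.0389]
orientation: [-0.177, 0.702, 0.664, 0.189]
wrist_force: [0.1, -5.1, 5.3]
finger_gap: 0.0589
grip_force: 86.3
```

Emit:
apply_moves(
  moves=[-0.02,-0.3,0.52,0,0,0,-0.04,-0.6,1.04,0,0,0,-0.06,-1.2,2.08,0,0,0,-0.1,-1.8,3.1,0,0,0,-0.13,-2.4,4.15,0,0,0,-0.13,-2.4,4.15,0,0,0,-0.13,-2.4,4.15,0,0,0,-0.13,-2.4,4.15,0,0,0],
)

```text
clock: 5.38
tcp_pos: [0.4604, 0.1126, 0.1411]
orientation: [-0.178, 0.702, 0.664, 0.188]
wrist_force: [-0.6, -0.4, -2.5]
finger_gap: 0.0588
grip_force: 87.5
```

```bash
python3 - <<'E'
from plan import *
s=status.get_state(); print(s["tcp_pos"],s["joint_pos"].round(2))
to([.532,-.06,.18],Rt(1.49),"via"); to([.532,-.154,.15],Rt(1.49),"above")
E
```

```text
[0.46039122 0.11261708 0.1410715 ] [-0.29  0.18 -0.41  1.11  0.51  1.31]
via [ 2.864 -6.905  1.557] [-0.5219  0.0353 -0.0238]
above [  2.864 -10.665   0.357] [-0.5219  0.0353 -0.0238]
```

Emit:
apply_moves(
  moves=[0.6,-1.4,1.0,-0.1,0,0,1.2,-2.8,1.56,-0.2,0.01,0,1.8,-4.2,1.56,-0.3,0.02,-0.01,2.4,-5.6,1.56,-0.4,0.03,-0.02,2.86,-6.9,1.56,-0.522,0.035,-0.024,2.86,-8.2,1.1,-0.522,0.035,-0.024,2.86,-9.5,0.7,-0.522,0.035,-0.024,2.86,-10.66,0.36,-0.522,0.035,-0.024,2.86,-10.66,0.36,-0.522,0.035,-0.024,2.86,-10.66,0.36,-0.522,0.035,-0.024,2.86,-10.66,0.36,-0.522,0.035,-0.024,2.86,-10.66,0.36,-0.522,0.035,-0.024],
)

```text
clock: 6.38
tcp_pos: [0.5322, -0.1526, 0.1504]
orientation: [-0.0, 0.734, 0.679, 0.0]
wrist_force: [0.1, 0.3, -2.2]
finger_gap: 0.0588
grip_force: 87.7
```

```bash
python3 - <<'E'
from fit import *
from plan import Rt,to
snap("side","s6.png",(220,90,340,200),5); snap("top","t6.png",(270,130,350,220),5)
s=status.get_state(); print(s["tcp_pos"],s["wrist_force"],s["finger_gap"])
p=s["tcp_pos"]
for n in("side","top"):
    m=mask(n,"red"); ys,xs=np.nonzero(m); q=proj(n,p+[0,0,.039]); k=np.hypot(xs-q[0],ys-q[1])<60
    print(n,"pred",q.round(1),"n",k.sum(),"ext",xs[k].min() if k.any() else 0,xs[k].max() if k.any() else 0,ys[k].min() if k.any() else 0,ys[k].max() if k.any() else 0)
    C=np.array([[a,b,c] for a in(-.06,.06) for b in(-.03,.03) for c in(-.018,.018)]); Rm=R.from_euler("z",1.49).as_matrix()
    P=np.array([proj(n,Rm@c+p+[0,0,.039]) for c in C]); print("pred ext",P.min(0).round(1),P.max(0).round(1))
to([.532,-.154,.15],Rt(1.49))
a=cv2.imread("pics/s6.png")[:,:400];b=cv2.imread("pics/t6.png");o=np.zeros((550,800,3),np.uint8);o[:,:400]=a;o[:450,400:]=b;cv2.imwrite("pics/m4.png",o)
E
```

```text
[ 0.53259743 -0.15283856  0.15114371] [-0.68053803  0.21978995 -2.78514   ] 0.058741227426089934
side pred [298.2 153.8] n 17 ext 355 358 157 162
pred ext [279.6 142.1] [316.9 166.1]
top pred [310.4 176.5] n 233 ext 288 306 165 187
pred ext [287.6 163.5] [333.9 189.1]
 [-0.024 -0.046 -0.046] [-0.0002  0.0014 -0.0025]
```

Emit:
apply_moves(
  moves=[0,-0.05,-0.5,0,0,0,0,-0.05,-1,0,0,0,0,-0.05,-1.4,0,0,0,0,-0.05,-1.4,0,0,0,0,-0.05,-1.4,0,0,0],
  newtons=110,
)

```text
clock: 6.9
tcp_pos: [0.5322, -0.1546, 0.1158]
orientation: [-0.0, 0.735, 0.679, 0.0]
wrist_force: [0.6, -0.2, -2.3]
finger_gap: 0.0585
grip_force: 121.0
```

Emit:
apply_moves(
  moves=[0,0,-0.1,0,0,0,0,0,-0.2,0,0,0,0,0,-0.3,0,0,0,0,0,-0.4,0,0,0,0,0,-0.5,0,0,0,0,0,-0.5,0,0,0],
)

```text
clock: 7.4
tcp_pos: [0.5324, -0.1554, 0.1032]
orientation: [0.0, 0.735, 0.678, 0.0]
wrist_force: [0.1, -1.0, -1.3]
finger_gap: 0.0583
grip_force: 121.1
```

```bash
python3 - <<'E'
from plan import *
s=status.get_state(); print(s["tcp_pos"],s["wrist_force"],s["ft_torque"],s["finger_gap"]); to([.532,-.154,.103],Rt(1.49))
E
```

```text
[ 0.53244829 -0.15542408  0.10323573] [ 0.08506261 -0.99935102 -1.33582317] [-0.05919398 -0.0009452  -0.00166696] 0.058348782500887084
 [-0.018  0.057 -0.009] [ 0.0001  0.0012 -0.0006]
```

Emit:
apply_moves(
  moves=[0,0,-0.1,0,0,0,0,0,-0.2,0,0,0,0,0,-0.3,0,0,0,0,0,-0.4,0,0,0,0,0,-0.5,0,0,0,0,0,-0.5,0,0,0],
)

```text
clock: 7.9
tcp_pos: [0.5337, -0.156, 0.0929]
orientation: [0.002, 0.735, 0.678, 0.001]
wrist_force: [-1.0, 0.1, 9.9]
finger_gap: 0.0586
grip_force: 123.2
```

Emit:
apply_moves(
  moves=[0,0,-0.1,0,0,0,0,0,-0.2,0,0,0,0,0,-0.3,0,0,0,0,0,-0.4,0,0,0,0,0,-0.5,0,0,0,0,0,-0.5,0,0,0],
)

```text
clock: 8.4
tcp_pos: [0.5337, -0.156, 0.0789]
orientation: [0.002, 0.735, 0.678, 0.001]
wrist_force: [2.4, -1.5, 2.1]
finger_gap: 0.0585
grip_force: 122.4
```

Emit:
apply_moves(
  moves=[0,0,-0.1,0,0,0,0,0,-0.2,0,0,0,0,0,-0.3,0,0,0,0,0,-0.4,0,0,0,0,0,-0.5,0,0,0,0,0,-0.6,0,0,0,0,0,-0.6,0,0,0],
)

```text
clock: 8.98
tcp_pos: [0.5337, -0.156, 0.064]
orientation: [0.002, 0.735, 0.678, 0.001]
wrist_force: [2.1, -1.4, 2.8]
finger_gap: 0.0586
grip_force: 122.4
```

Emit:
apply_moves(
  moves=[0,0,-0.1,0,0,0,0,0,-0.2,0,0,0,0,0,-0.3,0,0,0,0,0,-0.4,0,0,0,0,0,-0.5,0,0,0,0,0,-0.5,0,0,0],
)

```text
clock: 9.48
tcp_pos: [0.5337, -0.1559, 0.0515]
orientation: [0.002, 0.735, 0.678, 0.001]
wrist_force: [2.0, -1.3, 5.6]
finger_gap: 0.0584
grip_force: 122.6
```

```bash
python3 - <<'E'
from plan import *
s=status.get_state(); print(s["tcp_pos"],s["wrist_force"],s["ft_torque"],s["finger_gap"]); to([.532,-.154,.046],Rt(1.49))
E
```

```text
[ 0.5337119  -0.15592353  0.05145991] [ 2.00741842 -1.33285206  5.64339816] [-0.31678583 -0.62520868 -0.04811504] 0.05844135316819562
 [-0.068  0.077 -0.218] [ 0.0011  0.0037 -0.0007]
```

Emit:
apply_moves(
  moves=[0,0,-0.15,0,0,0,0,0,-0.3,0,0,0,0,0,-0.36,0,0,0,0,0,-0.36,0,0,0,0,0,-0.36,0,0,0],
)

```text
clock: 9.9
tcp_pos: [0.5337, -0.156, 0.0427]
orientation: [0.002, 0.735, 0.678, 0.001]
wrist_force: [1.3, -2.3, 4.4]
finger_gap: 0.0585
grip_force: 122.5
```

Emit:
apply_moves(
  moves=[0,0,0.2,0,0,0,0,0,0.35,0,0,0,0,0,0.45,0,0,0,0,0,0.45,0,0,0],
)

```text
clock: 10.23
tcp_pos: [0.5333, -0.1557, 0.0534]
orientation: [0.001, 0.735, 0.678, 0.001]
wrist_force: [4.1, -2.3, 1.3]
finger_gap: 0.0583
grip_force: 124.6
```

Emit:
apply_moves(
  moves=[0,0,0.1,0,0,0,0,0,0.15,0,0,0,0,0,0.15,0,0,0],
)

```text
clock: 10.48
tcp_pos: [0.5331, -0.1556, 0.0538]
orientation: [0.0, 0.735, 0.678, 0.0]
wrist_force: [12.1, -5.8, -22.3]
finger_gap: 0.0583
grip_force: 125.2
```

The catches hold: pulling up gave −22 N with the rack's centre at about 92 mm. I push down once more so that both snap fully, then release at the held height and back off.

Emit:
apply_moves(
  moves=[0,0,-0.3,0,0,0,0,0,-0.6,0,0,0,0,0,-0.66,0,0,0,0,0,-0.66,0,0,0,0,0,-0.4,0,0,0,0,0,-0.22,0,0,0,0,0,-0.22,0,0,0],
)

```text
clock: 11.07
tcp_pos: [0.5324, -0.1553, 0.0532]
orientation: [0.001, 0.735, 0.678, 0.0]
wrist_force: [0.4, -1.5, 4.0]
finger_gap: 0.0584
grip_force: 128.8
```

Emit:
apply_moves(
  moves=[0,0,0,0,0,0,0,0,0,0,0,0,0,0,0,0,0,0,0,0,0,0,0,0,0,0,0,0,0,0,0,0,0,0,0,0,0,0,0.5,0,0,0,0,0,1,0,0,0,0,0,2,0,0,0,0,0,3,0,0,0,0,0,4,0,0,0,0,2.4,5,-0.1,0,0,0,3.6,5,-0.2,0,0,0,4.8,5,-0.2,0,0,0,6,5,-0.2,0,0,0,6,5,-0.2,0,0],
  claw=100,
)

```text
clock: 12.4
tcp_pos: [0.5322, -0.0001, 0.1769]
orientation: [0.073, 0.729, 0.677, -0.066]
wrist_force: [-0.2, 0.9, -0.7]
finger_gap: 0.0856
grip_force: 0.0
```

```bash
python3 - <<'E'
from plan import *
from fit import mask,fit
snap("top","t7.png",(270,140,350,220),6); snap("side","s7.png",(225,90,345,200),5)
s=status.get_state(); print(s["tcp_pos"],s["wrist_force"],s["finger_gap"])
for n,q in(("top",(310,179)),("side",(300,190))):
    m=mask(n,"red"); ys,xs=np.nonzero(m); k=np.hypot(xs-q[0],ys-q[1])<45; print(n,k.sum(),xs[k].min() if k.any() else 0,xs[k].max() if k.any() else 0,ys[k].min() if k.any() else 0,ys[k].max() if k.any() else 0)
    h=cv2.cvtColor(cam(n)[2],cv2.COLOR_BGR2HSV).astype(int); g=(h[...,0]>50)&(h[...,0]<90)&(h[...,1]>100); ys,xs=np.nonzero(g); print("green",[(x,y) for x,y in zip(xs,ys)][:50])
for z in(.11,):
  print([proj("top",np.array([.532,-.154,z])+d*np.array([.0807,.9967,0])).round(1) for d in(-.07,-.06,-.054,.054,.06,.07)])
a=cv2.imread("pics/s7.png")[:480,:320];b=cv2.imread("pics/t7.png");o=np.zeros((480,800,3),np.uint8);o[:,:320]=a;o[:,320:]=b;cv2.imwrite("pics/m5.png",o)
E
```

```text
[ 0.53250575 -0.00400725  0.17662694] [-0.42066219 -0.393059   -0.29189448] 0.08542740316740809
top 397 286 326 168 190
green [(np.int64(73), np.int64(43)), (np.int64(79), np.int64(43)), (np.int64(83), np.int64(43)), (np.int64(59), np.int64(44)), (np.int64(64), np.int64(44)), (np.int64(65), np.int64(44)), (np.int64(75), np.int64(44)), (np.int64(77), np.int64(44)), (np.int64(81), np.int64(44)), (np.int64(56), np.int64(45)), (np.int64(73), np.int64(46)), (np.int64(80), np.int64(46)), (np.int64(88), np.int64(46)), (np.int64(435), np.int64(46)), (np.int64(452), np.int64(46)), (np.int64(87), np.int64(47)), (np.int64(89), np.int64(47)), (np.int64(91), np.int64(47)), (np.int64(438), np.int64(47)), (np.int64(453), np.int64(47)), (np.int64(59), np.int64(48)), (np.int64(68), np.int64(48)), (np.int64(92), np.int64(48)), (np.int64(439), np.int64(48)), (np.int64(56), np.int64(49)), (np.int64(78), np.int64(49)), (np.int64(87), np.int64(49)), (np.int64(435), np.int64(49)), (np.int64(454), np.int64(49)), (np.int64(455), np.int64(49)), (np.int64(77), np.int64(50)), (np.int64(422), np.int64(50)), (np.int64(89), np.int64(51)), (np.int64(442), np.int64(51)), (np.int64(88), np.int64(52)), (np.int64(450), np.int64(52)), (np.int64(89), np.int64(53)), (np.int64(93), np.int64(53)), (np.int64(456), np.int64(53)), (np.int64(90), np.int64(54)), (np.int64(94), np.int64(54)), (np.int64(419), np.int64(54)), (np.int64(97), np.int64(55)), (np.int64(421), np.int64(55)), (np.int64(418), np.int64(56)), (np.int64(423), np.int64(56)), (np.int64(95), np.int64(57)), (np.int64(415), np.int64(57)), (np.int64(419), np.int64(58)), (np.int64(417), np.int64(59))]
side 0 0 0 0 0
green [(np.int64(270), np.int64(165))]
[array([329.7, 180.2]), array([326.4, 179.9]), array([324.4, 179.8]), array([288.8, 176.7]), array([286.8, 176.5]), array([283.5, 176.2])]
```

```bash
python3 - <<'E'
from plan import *
d=cam("top")[2].astype(int); g=(d[...,1]>d[...,0]+25)&(d[...,1]>d[...,2]+25)
t=cv2.imread("pics/t1.png"); t=cv2.resize(t,(180,105),interpolation=cv2.INTER_AREA).astype(int); g0=(t[...,1]>t[...,0]+25)&(t[...,1]>t[...,2]+25)
for nm,G,o in(("now",g,(0,0)),("init",g0,(170,125))):
    ys,xs=np.nonzero(G); xs=xs+o[0]; ys=ys+o[1]; k=(xs>275)&(xs<340)&(ys>165)&(ys<195); print(nm,sorted(zip(xs[k].tolist(),ys[k].tolist())))
Rg=Rt(1.515,np.pi/6);N=-Rg[:,2];c=np.array([.5935,.146,.0725])
to(c+.09*N,Rg,"hi"); to(c+.033*N,Rg,"pre"); to(c-.037*N,Rg,"grasp")
# yellow corners in current top view vs model
from fit import *
m=hullmask("top","yellow",(209,159)); print(fit([("top",m)],(.12,.06,.036),[c[0],c[1],1.515],lambda p:rackpose([p[0],p[1],p[2],.0725])))
E
```

```text
now [(284, 174), (284, 175), (284, 176), (284, 177), (284, 178), (285, 173), (285, 174), (285, 175), (285, 176), (285, 177), (285, 178), (285, 179), (286, 174), (286, 175), (286, 176), (286, 177), (286, 178), (286, 179), (287, 175), (287, 176), (287, 177), (287, 178), (326, 179), (326, 180), (326, 181), (326, 182), (327, 178), (327, 179), (327, 180), (327, 181), (327, 182), (327, 183), (328, 178), (328, 179), (328, 180), (328, 181), (328, 182), (328, 183), (329, 178), (329, 179), (329, 180), (329, 181), (329, 182), (329, 183), (330, 178), (330, 179), (330, 180), (330, 181), (330, 182), (331, 178), (331, 179), (331, 180), (331, 181)]
init [(284, 175), (284, 176), (284, 177), (284, 178), (285, 173), (285, 174), (285, 175), (285, 176), (285, 177), (285, 178), (285, 179), (286, 173), (286, 174), (286, 175), (286, 176), (286, 177), (286, 178), (286, 179), (287, 175), (287, 176), (287, 177), (287, 178), (326, 179), (326, 180), (326, 181), (327, 178), (327, 179), (327, 180), (327, 181), (327, 182), (327, 183), (328, 178), (328, 179), (328, 180), (328, 181), (328, 182), (328, 183), (329, 178), (329, 179), (329, 180), (329, 181), (329, 182), (329, 183), (330, 178), (330, 179), (330, 180), (330, 181), (330, 182), (330, 183), (331, 178), (331, 179), (331, 180), (331, 181)]
hi [ 2.339  4.203 -1.047] [ 0.7227 -0.0309  0.0246]
pre [ 2.403  5.341 -3.022] [ 0.7227 -0.0309  0.0246]
grasp [ 2.481  6.739 -5.447] [ 0.7227 -0.0309  0.0246]Traceback (most recent call last):
  File "<stdin>", line 10, in <module>
  File "fit.py", line 26, in hullmask
    cs=max(cv2.findContours(q,0,2)[0],key=cv2.contourArea); cv2.fillPoly(z,[cv2.convexHull(cs)],1); return z.astype(float)
ValueError: max() iterable argument is empty
```

```bash
python3 - <<'E'
from fit import *
snap("top","t8.png",(160,110,350,230),4); snap("side","s8.png",(180,130,320,250),5)
for n,b in(("top",(150,100,350,240)),("side",(180,130,320,260))):
    m=mask(n,"yellow")[b[1]:b[3],b[0]:b[2]]; ys,xs=np.nonzero(m); print(n,m.sum(),xs.min()+b[0] if m.any() else 0,xs.max()+b[0] if m.any() else 0,ys.min()+b[1] if m.any() else 0,ys.max()+b[1] if m.any() else 0)
print(cam("top")[2][150:170:5,190:230:6].tolist())
E
```

```text
top 28 189 325 149 180
side 473 201 237 190 210
[[[41, 93, 109], [95, 107, 114], [90, 102, 109], [94, 107, 112], [94, 105, 111], [94, 106, 114], [95, 106, 112]], [[43, 91, 104], [99, 112, 118], [89, 102, 106], [104, 116, 122], [104, 118, 123], [100, 114, 118], [98, 111, 117]], [[54, 90, 104], [99, 112, 119], [83, 94, 99], [106, 120, 125], [104, 119, 125], [105, 119, 125], [103, 117, 124]], [[57, 92, 103], [102, 114, 121], [79, 90, 93], [104, 118, 125], [103, 117, 123], [105, 118, 123], [106, 120, 125]]]
```

Both catches are out exactly as at the start, with red between them. The side camera shows the yellow rack unmoved; in the top view the arm hides it. Going for yellow.

Emit:
apply_moves(
  moves=[0.8,1.4,0,0.12,0,0,1.6,2.8,0,0.24,-0.01,0.01,2.34,4.2,-0.5,0.36,-0.015,0.012,2.34,4.2,-1.05,0.48,-0.02,0.016,2.34,4.2,-1.05,0.6,-0.025,0.02,2.34,4.2,-1.05,0.723,-0.031,0.025,2.34,4.2,-1.05,0.723,-0.031,0.025,2.4,5.34,-3.02,0.723,-0.031,0.025,2.4,5.34,-3.02,0.723,-0.031,0.025,2.4,5.34,-3.02,0.723,-0.031,0.025,2.4,5.34,-3.02,0.723,-0.031,0.025,2.4,5.34,-3.02,0.723,-0.031,0.025],
)

```text
clock: 13.6
tcp_pos: [0.5935, 0.1273, 0.1024]
orientation: [-0.177, 0.703, 0.663, 0.188]
wrist_force: [0.3, -0.4, 0.4]
finger_gap: 0.0856
grip_force: 0.0
```

```bash
python3 - <<'E'
from plan import *
Rg=Rt(1.515,np.pi/6);N=-Rg[:,2];c=np.array([.5935,.146,.0725])
s=status.get_state(); print(s["tcp_pos"],s["wrist_force"]); to(c+.033*N,Rg,"pre"); to(c-.012*N,Rg,"mid"); to(c-.037*N,Rg,"grasp")
E
```

```text
[0.5934527  0.12732555 0.10237522] [ 0.34450494 -0.42128423  0.41992188]
pre [-0.035  0.088 -0.052] [0.0004 0.     0.0029]
mid [ 0.015  0.987 -1.611] [0.0004 0.     0.0029]
grasp [ 0.043  1.486 -2.477] [0.0004 0.     0.0029]
```

Emit:
apply_moves(
  moves=[0,0.35,-0.55,0,0,0,0.01,0.7,-1.1,0,0,0,0.02,0.99,-1.61,0,0,0,0.03,1.15,-1.9,0,0,0,0.04,1.35,-2.25,0,0,0,0.04,1.48,-2.47,0,0,0,0.04,1.48,-2.47,0,0,0,0.04,1.48,-2.47,0,0,0],
)

```text
clock: 14.27
tcp_pos: [0.5937, 0.1651, 0.0396]
orientation: [-0.178, 0.703, 0.663, 0.188]
wrist_force: [0.2, 0.5, -0.3]
finger_gap: 0.0858
grip_force: 0.0
```

Emit:
apply_moves(
  moves=[0,0,0,0,0,0,0,0,0,0,0,0,0,0,0,0,0,0,0,0,0,0,0,0,0,0,0,0,0,0,0,0,0,0,0,0,0,0,0,0,0,0,0,0,0,0,0,0,0,0,0,0,0,0],
  claw=0,
  newtons=80,
)

```text
clock: 15.02
tcp_pos: [0.5946, 0.1645, 0.0404]
orientation: [-0.177, 0.703, 0.663, 0.188]
wrist_force: [-0.5, -3.4, 6.7]
finger_gap: 0.0585
grip_force: 86.6
```

Emit:
apply_moves(
  moves=[-0.02,-0.3,0.52,0,0,0,-0.04,-0.6,1.04,0,0,0,-0.06,-1.2,2.08,0,0,0,-0.1,-1.8,3.1,0,0,0,-0.13,-2.4,4.15,0,0,0,-0.13,-2.4,4.15,0,0,0,-0.13,-2.4,4.15,0,0,0,-0.13,-2.4,4.15,0,0,0],
)

```text
clock: 15.68
tcp_pos: [0.5897, 0.1053, 0.1421]
orientation: [-0.179, 0.703, 0.663, 0.187]
wrist_force: [-0.1, -0.4, -1.9]
finger_gap: 0.0587
grip_force: 86.7
```

```bash
python3 - <<'E'
from plan import *
s=status.get_state(); print(s["tcp_pos"],s["wrist_force"])
to([.532,-.06,.18],Rt(1.49),"via"); to([.532,-.155,.15],Rt(1.49),"above")
E
```

```text
[0.58969702 0.10528157 0.14209773] [-0.08376615 -0.37356839 -1.91613439]
via [-2.308 -6.611  1.516] [-0.5229  0.0333 -0.0214]
above [ -2.308 -10.411   0.316] [-0.5229  0.0333 -0.0214]
```

Emit:
apply_moves(
  moves=[-0.5,-1.4,1.0,-0.1,0,0,-1.0,-2.8,1.52,-0.2,0.01,0,-1.5,-4.2,1.52,-0.3,0.02,-0.01,-2,-5.6,1.52,-0.4,0.03,-0.02,-2.31,-6.6,1.52,-0.523,0.033,-0.021,-2.31,-8,1.1,-0.523,0.033,-0.021,-2.31,-9.3,0.7,-0.523,0.033,-0.021,-2.31,-10.41,0.32,-0.523,0.033,-0.021,-2.31,-10.41,0.32,-0.523,0.033,-0.021,-2.31,-10.41,0.32,-0.523,0.033,-0.021,-2.31,-10.41,0.32,-0.523,0.033,-0.021,-2.31,-10.41,0.32,-0.523,0.033,-0.021],
  newtons=110,
)

```text
clock: 16.68
tcp_pos: [0.5322, -0.1537, 0.1505]
orientation: [-0.0, 0.734, 0.679, 0.0]
wrist_force: [0.9, -0.0, -1.4]
finger_gap: 0.0582
grip_force: 121.1
```

```bash
python3 - <<'E'
from fit import *
from plan import Rt,to
snap("top","t9.png",(270,130,350,220),5)
s=status.get_state(); p=s["tcp_pos"]; print(p,s["wrist_force"],s["finger_gap"])
m=mask("top","yellow"); ys,xs=np.nonzero(m); q=proj("top",p+[0,0,.0375]); k=np.hypot(xs-q[0],ys-q[1])<45
print(k.sum(),xs[k].min(),xs[k].max(),ys[k].min(),ys[k].max())
C=np.array([[a,b,c] for a in(-.06,.06) for b in(-.03,.03) for c in(-.018,.018)]); Rm=R.from_euler("z",1.49).as_matrix()
P=np.array([proj("top",Rm@c+p+[0,0,.0375]) for c in C]); print("pred ext",P.min(0).round(1),P.max(0).round(1))
to([.532,-.155,.115],Rt(1.49))
E
```

```text
[ 0.53248672 -0.15380001  0.15087784] [-0.03307142 -0.33249949 -1.53845809] 0.058254935480227844
337 287 323 155 187
pred ext [287.9 163.6] [334.1 189.2]
 [-0.019 -0.048 -1.435] [-0.0006  0.0008 -0.0029]
```

Emit:
apply_moves(
  moves=[0,-0.05,-0.5,0,0,0,0,-0.05,-1,0,0,0,0,-0.05,-1.44,0,0,0,0,-0.05,-1.44,0,0,0,0,-0.05,-1.54,0,0,0,0,-0.05,-1.64,0,0,0,0,-0.05,-1.74,0,0,0,0,-0.05,-1.84,0,0,0,0,-0.05,-1.94,0,0,0,0,-0.05,-1.94,0,0,0],
)

```text
clock: 17.57
tcp_pos: [0.5334, -0.1568, 0.1036]
orientation: [0.002, 0.735, 0.678, 0.001]
wrist_force: [0.8, -0.3, 3.1]
finger_gap: 0.0582
grip_force: 122.0
```

Emit:
apply_moves(
  moves=[0,0,-0.1,0,0,0,0,0,-0.2,0,0,0,0,0,-0.3,0,0,0,0,0,-0.4,0,0,0,0,0,-0.5,0,0,0,0,0,-0.5,0,0,0],
)

```text
clock: 18.07
tcp_pos: [0.5346, -0.1579, 0.0949]
orientation: [0.004, 0.735, 0.678, 0.001]
wrist_force: [-6.2, -0.3, 23.1]
finger_gap: 0.0579
grip_force: 123.8
```

Emit:
apply_moves(
  moves=[0,0,-0.1,0,0,0,0,0,-0.2,0,0,0,0,0,-0.3,0,0,0,0,0,-0.4,0,0,0,0,0,-0.5,0,0,0,0,0,-0.5,0,0,0],
)

```text
clock: 18.57
tcp_pos: [0.5343, -0.1577, 0.0799]
orientation: [0.003, 0.735, 0.678, 0.001]
wrist_force: [-0.7, -1.8, 7.9]
finger_gap: 0.058
grip_force: 122.8
```

Emit:
apply_moves(
  moves=[0,0,-0.1,0,0,0,0,0,-0.2,0,0,0,0,0,-0.3,0,0,0,0,0,-0.4,0,0,0,0,0,-0.5,0,0,0,0,0,-0.6,0,0,0,0,0,-0.7,0,0,0,0,0,-0.7,0,0,0],
)

```text
clock: 19.23
tcp_pos: [0.5343, -0.1577, 0.0621]
orientation: [0.003, 0.735, 0.678, 0.001]
wrist_force: [-1.6, -0.7, 7.1]
finger_gap: 0.0584
grip_force: 123.1
```

Emit:
apply_moves(
  moves=[0,0,-0.1,0,0,0,0,0,-0.2,0,0,0,0,0,-0.3,0,0,0,0,0,-0.4,0,0,0,0,0,-0.5,0,0,0,0,0,-0.6,0,0,0,0,0,-0.68,0,0,0,0,0,-0.68,0,0,0,0,0,-0.68,0,0,0],
)

```text
clock: 19.98
tcp_pos: [0.5343, -0.1577, 0.0449]
orientation: [0.003, 0.735, 0.678, 0.001]
wrist_force: [-0.8, -2.7, 6.6]
finger_gap: 0.0582
grip_force: 122.8
```

Emit:
apply_moves(
  moves=[0,0,0.2,0,0,0,0,0,0.35,0,0,0,0,0,0.5,0,0,0,0,0,0.5,0,0,0],
)

```text
clock: 20.32
tcp_pos: [0.5339, -0.1572, 0.0553]
orientation: [0.001, 0.735, 0.678, 0.001]
wrist_force: [3.9, -5.4, -6.3]
finger_gap: 0.0579
grip_force: 128.2
```

The catches hold (−6 N at the expected height). One more push, then I release and retreat.

Emit:
apply_moves(
  moves=[0,0,-0.3,0,0,0,0,0,-0.5,0,0,0,0,0,-0.5,0,0,0,0,0,-0.5,0,0,0,0,0,-0.3,0,0,0,0,0,-0.12,0,0,0,0,0,-0.12,0,0,0],
)

```text
clock: 20.9
tcp_pos: [0.5336, -0.1568, 0.0543]
orientation: [0.002, 0.735, 0.678, 0.001]
wrist_force: [1.3, -1.5, 4.7]
finger_gap: 0.0583
grip_force: 129.2
```

Emit:
apply_moves(
  moves=[0,0,0,0,0,0,0,0,0,0,0,0,0,0,0,0,0,0,0,0,0,0,0,0,0,0,0,0,0,0,0,0,0,0,0,0,0,0,0.5,0,0,0,0,0,1,0,0,0,0,0,2,0,0,0,0,0,3,0,0,0,0,0,4,0,0,0,0,0,5,0,0,0,-1,1,6,0,0,0,-2,2,6.5,0,0,0,-3,3,6.5,0,0,0,-3,4.5,6.5,0,0,0,-3,6,6.5,0,0,0,-3,7.5,6.5,0,0,0,-3,7.5,6.5,0,0,0],
  claw=100,
)

```text
clock: 22.48
tcp_pos: [0.4565, 0.0365, 0.2155]
orientation: [-0.0, 0.732, 0.681, 0.001]
wrist_force: [-0.2, -0.2, 0.2]
finger_gap: 0.0853
grip_force: 0.0
```

```bash
python3 - <<'E'
from plan import *
snap("top","t10.png",(270,140,350,220),6); snap("side","s10.png",(215,120,295,200),6)
s=status.get_state(); print(s["clock"],s["tcp_pos"],s["wrist_force"],s["finger_gap"])
d=cam("top")[2].astype(int); g=(d[...,1]>d[...,0]+25)&(d[...,1]>d[...,2]+25)
ys,xs=np.nonzero(g); k=(xs>275)&(xs<340)&(ys>165)&(ys<195); x=xs[k]; print("green L",(x<300).sum(),x[x<300].max(),"R",(x>300).sum(),x[x>300].min())
a=cv2.imread("pics/s10.png")[:,:320];b=cv2.imread("pics/t10.png");o=np.zeros((480,800,3),np.uint8);o[:,:320]=a;o[:,320:]=b;cv2.imwrite("pics/m6.png",o)
E
```

```text
22.5833 [0.45729203 0.03259191 0.2152634 ] [-0.34390551  0.55252896 -0.11182965] 0.08559374177966039Traceback (most recent call last):
  File "<stdin>", line 5, in <module>
    return umr_maximum(a, axis, None, out, keepdims, initial, where)
ValueError: zero-size array to reduction operation maximum which has no identity
```

The arm hides part of the magazine in this view, so I move it further aside.

Emit:
apply_moves(
  moves=[0,1.5,2,0,0,0,0,3,3,0,0,0,0,4.5,3,0,0,0,0,6,3,0,0,0,0,7.5,3,0,0,0,0,9,3,0,0,0,0,9,3,0,0,0,0,9,3,0,0,0],
)

```text
clock: 23.25
tcp_pos: [0.4579, 0.2572, 0.2895]
orientation: [0.0, 0.734, 0.679, -0.0]
wrist_force: [-0.5, -0.1, -0.1]
finger_gap: 0.0848
grip_force: 0.0
```

```bash
python3 - <<'E'
from plan import *
snap("top","t10.png",(270,140,350,220),6); snap("side","s10.png",(215,120,295,200),6)
s=status.get_state(); print(s["clock"],s["tcp_pos"])
d=cam("top")[2].astype(int); g=(d[...,1]>d[...,0]+25)&(d[...,1]>d[...,2]+25)
ys,xs=np.nonzero(g); k=(xs>275)&(xs<340)&(ys>165)&(ys<195); print("green",sorted(xs[k].tolist()))
a=cv2.imread("pics/s10.png")[:,:320];b=cv2.imread("pics/t10.png");o=np.zeros((480,800,3),np.uint8);o[:,:320]=a;o[:,320:]=b;cv2.imwrite("pics/m6.png",o)
E
```

```text
23.35 [0.45791206 0.25497316 0.28972527]
green [284, 284, 284, 284, 285, 285, 285, 285, 285, 285, 285, 286, 286, 286, 286, 286, 286, 286, 287, 287, 287, 287, 326, 326, 326, 326, 327, 327, 327, 327, 327, 328, 328, 328, 328, 328, 328, 329, 329, 329, 329, 329, 329, 330, 330, 330, 330, 330, 330, 331, 331, 331, 331, 331]
```

View pics/m6.png

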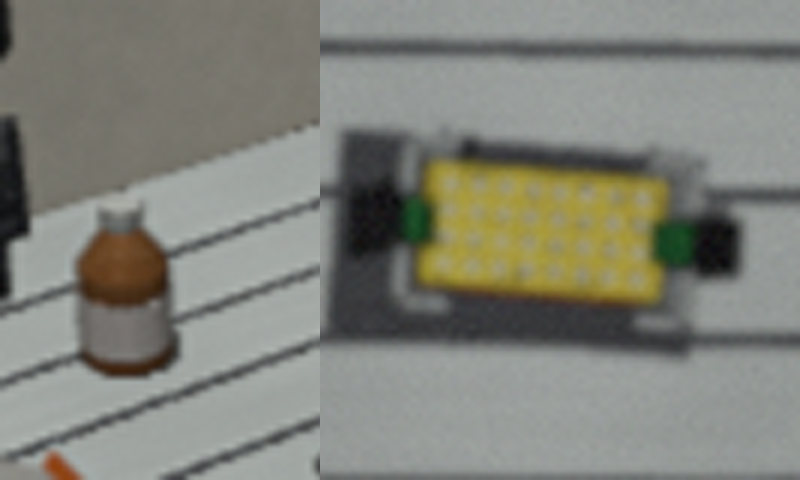

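The top view shows the yellow rack square in the magazine. Both green catches, at (415,218) and (675,243), reach out over its ends as they did at the start, and the arm is clear.

```bash
python3 -c "
from workcell import job
print(job.hand_in())"
```

```text
the job is handed in; nothing more can be done
None
```

I loaded the red rack and then the yellow one on top; the last top view shows yellow square under both extended catches, both racks held when I pulled up on them, and the job was handed in at about 23 s.

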